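Sweep the clamping bed and hold the spring jaw open

TASK

Take the brush and with it sweep the three brass offcuts off the bed of the clamping fixture into the scrap tray at its far edge, not pushing them with the gripper, then stand the brush back on its bristles on the bench, clear of the fixture. Then pull the spring-return slide out by its upright handle until its pointer stands beside the little index block, within the block's width, and finish holding it there: the program ends without letting go of the handle. Leave the hammer, the steel ring and the bottle alone.

Things in the scene. Friction and masses are not known exactly. Their poses are not given: they have to be found in the camera images.
- fixture: Low dark steel clamping fixture fixed to the bench, turned up to 0.25 rad. Origin on the bench under the middle of its bed; x is the sweeping direction, away from the robot; y left, z up. The sizes below are in this frame, mm. Base: x -75 to 60, y -178 to 82, top z 32. A 20 mm spring housing tube (top z 54) lies at x -62, y -176 to -138.
- bed (a point): Middle of the bed's top (x 0, y 0, z 32). The work channel lies along x between the fixed jaw (y 55 to 80, x -55 to 55, top z 60) and the sliding jaw (y -80 to -55 at rest, x -50 to 50, top z 60): 110 mm wide, open at both ends, ending at x 60 with a drop into the tray.
- tray (a point): Middle of the floor of the open aluminium scrap tray fixed at the bed's far edge: x 62 to 145, y -67 to 83, floor z 3, rim z 20.
- slide: The fixture's steel sliding jaw with its tongue and upright handle. Origin and axes coincide with the fixture's while home; slides only along the fixture's -y, 0 to 55 mm. A hidden spring draws it home: about 5 N to start it, plus 0.15 N per mm (about 12 N at 45 mm); it returns when let go.
- handle (a point): Middle of the slide's upright handle, a steel plate 45 mm along x, 14 mm thick along y, from z 40 to 102; this point at z 80, and y -130 while home. Pinch it from above, fingers on its two y faces. Below it is the tongue (x -25 to 25, top z 40); 43 mm free between it and the sliding jaw.
- pointer (a point): Tip of the slide's pointer, a thin finger that sticks out to +x from the tongue, 3 mm wide in y, at x 56, z 40; y -95 with the slide at rest. Moves with the slide.
- index: The mark: small plain aluminium block fixed on the base beside the pointer's path, 18 mm in x, 10 mm wide in y, 16 mm high, small screw on top; origin at the centre of its underside (x 68, z 32), axes as the fixture's. 25 to 45 mm in -y from the resting pointer, differing each time. The slide is at the mark when pointer and block's middle have the same y, within 5 mm.
- brush: Block brush standing on its bristles on the bench. Origin at the centre of the underside of the bristles, z up, y along its length. Black bristles (stiff) 86 long, 30 thick, z 0 to 29; wooden back 90 long, 36 thick, z 28 to 46; on it a wooden grip ridge 60 long (y), 24 thick (x), z 45 to 85. 0.12 kg. Grip the ridge from above across its thickness, fingertips no lower than z 47.
- offcut_a: Solid brass offcut lying on the bed, 26 x 18 x 14 mm (along its x, y, z); origin at its centre, z up at the start. Turned anyhow. Of the three, two lie nearer the robot (x -8 to 2), one further on (x 34 to 44), in any order. About 30 to 75 g.
- offcut_b: Solid brass offcut lying on the bed, 20 x 20 x 16 mm (along its x, y, z); origin at its centre, z up at the start. Turned anyhow. Of the three, two lie nearer the robot (x -8 to 2), one further on (x 34 to 44), in any order. About 30 to 75 g.
- offcut_c: Solid brass offcut lying on the bed, 24 x 14 x 14 mm (along its x, y, z); origin at its centre, z up at the start. Turned anyhow. Of the three, two lie nearer the robot (x -8 to 2), one further on (x 34 to 44), in any order. About 30 to 75 g.
- hammer: Bystander: hammer lying on the bench to the right, about 260 mm long, handle towards the robot.
- rings: Bystander: short dark steel ring, 84 mm outer diameter, 24 mm high, flat on the bench at the far right; origin at the centre of its underside.
- bottle: Bystander: bottle, 68 mm diameter, 200 mm high, upright on the bench at the far left; origin at the centre of its underside.
Mind the look-alikes: they are no part of the job. What is meant by the brush is not blue, and is the smaller of those in its own colour.

How it is judged:
On the way, in this order (a step that is already met when the one before it is completed fails the run):
1. all three offcuts are in the scrap tray, the brush still in the gripper and the slide not yet pulled (x of offcut_a in the frame of fixture between 0.062 and 0.145 m and y of offcut_a in the frame of fixture between -0.067 and 0.083 m and height (world z) of each of offcut_a, offcut_b, offcut_c below 0.032 m and x of offcut_b in the frame of fixture between 0.062 and 0.145 m and y of offcut_b in the frame of fixture between -0.067 and 0.083 m and x of offcut_c in the frame of fixture between 0.062 and 0.145 m and y of offcut_c in the frame of fixture between -0.067 and 0.083 m and contact force between brush and the fingers above 1 N and y of pointer in the frame of fixture above -0.101 m), for 0.1 s.
2. the brush stands on the bench, let go, the slide still home (height (world z) of brush below 0.008 m and angle between brush's own z axis and vertical below 0.15 rad and contact force between brush and the fingers below 0.1 N and contact force between brush and fixture below 0.2 N and linear speed of brush below 0.03 m/s and y of pointer in the frame of fixture above -0.101 m), for 0.1 s.
At the end, for the whole second after the job is handed in: The gripper holds the slide still (finger force over 2 N, nothing else bearing on it) with the pointer within 5 mm of the index block's middle; all three offcuts lie in the scrap tray; the brush stands on its bristles on the bench (tilted less than 0.15 rad), let go and off the fixture (x of offcut_a in the frame of fixture between 0.062 and 0.145 m and y of offcut_a in the frame of fixture between -0.067 and 0.083 m and height (world z) of each of offcut_a, offcut_b, offcut_c below 0.032 m and x of offcut_b in the frame of fixture between 0.062 and 0.145 m and y of offcut_b in the frame of fixture between -0.067 and 0.083 m and x of offcut_c in the frame of fixture between 0.062 and 0.145 m and y of offcut_c in the frame of fixture between -0.067 and 0.083 m and height (world z) of brush below 0.008 m and angle between brush's own z axis and vertical below 0.15 rad and contact force between brush and the fingers below 0.1 N and contact force between brush and fixture below 0.2 N and linear speed of brush below 0.03 m/s and y of pointer in the frame of index between -0.005 and 0.005 m and contact force between slide and the fingers above 2 N and linear speed of slide below 0.01 m/s and contact force between slide and brush below 0.2 N and contact force between slide and hammer below 0.2 N and contact force between slide and rings below 0.2 N and contact force between slide and bottle below 0.2 N and contact force between slide and offcut_a below 0.2 N and contact force between slide and offcut_b below 0.2 N and contact force between slide and offcut_c below 0.2 N); the arm keeps its last pose, push and grip.
It fails at once if the robot itself pushes an offcut (contact force between any of offcut_a, offcut_b, offcut_c and the fingers above 0.5 N or contact force between any of offcut_a, offcut_b, offcut_c and the arm above 0.5 N).
It fails at once if hammer, rings or bottle moved by more than 30 mm (distance of any of hammer, rings, bottle from where it was at the start of the episode above 0.03 m).
It also fails if it takes over 58 s, if anything falls off the work surface, if the arm or the gripper's body presses on something with over 40 N, if the wrist force passes 120 N, or if a joint passes its speed limit or range.

ROBOT

A 6-joint arm with a two-finger parallel gripper is mounted at the origin on the work surface. World frame = base frame: x ahead of the robot, y to its left, z up, the work surface at z = 0. Lengths are in m, angles in rad, forces in N, time in s.
With the tool pointing down it reaches from about 0.3 to 0.875 m from the base axis. Payload 6.4 kg.
Tool frame: the origin (TCP) lies between the finger pads; the fingertips stand 25 mm ahead of it and the grasp point (between the pads) lies 6 mm ahead of it; z points along the fingers, y is the line along which they close (so a half turn about z gives the same grasp; the last joint's range is limited). The gripper opens to 85 mm and grips with 20 to 120 N. Pads are 22 mm wide; open, the fingers measure 114 mm over their backs; the gripper's body (76 mm by 85 mm) begins 54 mm behind the grasp point. The pads swing forward as they close: fully open they stand 13 mm farther back than shut.
Start: joints at [-1.423, 0.181, 1.607, -0, 1.354, -0.206], TCP at [0.199, -0.539, 0.256] pointing down, gripper open.
Joint ranges: [-2.99, 2.99], [-0.89, 2.07], [0.3, 2.58], [-1.14, 4.28], [0, 2.63], [-3.12, 3.12]. Speed limits (rad/s): [2.57, 2.57, 3.01, 3.14, 3.14, 3.14].

INTERFACE

Orientations are given as a unit quaternion [w, x, y, z].
In Python, from bench import ctrl gives the robot as it stands.
- The arm moves only by the tool servo_tool, never from a script. Its argument "series" is text: rows parted by semicolons, each of 7 numbers parted by spaces: the gripper command: -1 is fully open, 1 is shut, values between are in proportion, then the shift along the tool's x, y, z in m, then the turn, a rotation vector about the tool's x, y, z in degrees. A call has 1 to 12 rows; each row is the pose to reach, as a shift and turn from the pose commanded when the call began, along the tool's axes at that moment; what a row does not reach only later rows make up. A row lasts 1/12 s, in which the tool goes at most 41.7 mm and 7.16 degrees, less where a joint would pass 70% of its speed; a pose out of reach is approached as far as the arm can. A call with a gripper value outside its range is refused whole. The fingers move at their own pace and stop on an object; the grip force is fixed at half the most. Time passes only in rows, so rows that repeat a pose let the fingers close. It gives the time, the measured TCP pose, the force, the opening and the grip force at its end, in the units of the state.
- ctrl.get_obs(): the state, without advancing time (a new reading comes with each control period).
- ctrl.camera(name): name is "scene" or "top" or "wrist"; returns a dict with "img" (480x640x3 uint8, red, green, blue), "z_map" (480x640 float32, m along the optical axis (not along the pixel's ray), 0 where there is no reading), "fovy" (degrees; the focal length in pixels is half the picture's height over the tangent of half this angle, whatever the lens; pixels are square), "cx", "cy" (the principal point, pixels), "extrinsics" (4x4, takes a point from camera to world coordinates); the wrist camera has in their place "T_tool_cam" (4x4, takes a point from camera to tool coordinates, whose origin is the TCP and whose axes are the flange's). Camera axes: x right, y down, z forward; pixel columns grow to the right and rows downward; lengths in m; the calibration is good to about 2 mm. A picture is of the moment at which its call begins: read the wrist's pose just before it.
- ctrl.hand_in(): hands the job in; it is judged then, once.
The state is a dict: "time_s": time; "q": joint angles; "dq": joint speeds; "joint_efforts": joint torques, N m; "eef_pos": TCP position; "eef_rot": TCP orientation; "wrist_force": force on the tool from outside, world axes, zero at the start; "torque": the same for the moment, N m; "opening": opening from 0.0 (shut) to 1.0 (fully open); "grasp_force": force on a finger pad.
Only numpy, scipy, OpenCV 4.12 (cv2) and the standard library are available. Lean on these libraries where they do the work, as an engineer would, in place of code of your own. Each camera call takes 0.05 s, during which the arm holds its last target. There are 200 camera calls.

## Working session

There is one attempt and no reset: what is moved stays moved. The work goes in short steps, Python scripts to look and compute and a tool call to move; the robot and the scene stay as the last step left them, time stands still between calls to the robot, and variables do not carry over. Pictures are saved under pics/ and viewed, at most 10 in all, crops included, and the job is handed in when it is done.

Besides the shell and the picture viewer there is one more tool, called by a JSON object that holds its "fn" and its "kwargs", one argument or row to a line. servo_tool: Moves the arm, as the interface text tells. Its arguments: {"type":"object","properties":{"series":{"type":"string"}},"required":["series"]}

```bash
mkdir -p pics
cat > h.py <<'E'
import numpy as np, cv2
from bench import ctrl
def cam(n):
    o=ctrl.get_obs(); c=ctrl.camera(n); c['f']=240/np.tan(np.radians(c['fovy'])/2)
    if n=='wrist':
        from scipy.spatial.transform import Rotation as R
        T=np.eye(4); q=o['eef_rot']; T[:3,:3]=R.from_quat([q[1],q[2],q[3],q[0]]).as_matrix(); T[:3,3]=o['eef_pos']
        c['E']=T@np.array(c['T_tool_cam'])
    else: c['E']=np.array(c['extrinsics'])
    return c
def cloud(c):
    v,u=np.mgrid[:480,:640]; z=c['z_map']
    P=np.stack([(u-c['cx'])/c['f']*z,(v-c['cy'])/c['f']*z,z,np.ones_like(z)],-1)@c['E'].T
    P=P[...,:3]; P[z<=0]=np.nan; return P
def ray(c,u,v,h):
    d=c['E'][:3,:3]@np.array([(u-c['cx'])/c['f'],(v-c['cy'])/c['f'],1]); o=c['E'][:3,3]
    return o+d*(h-o[2])/d[2]
def save(c,n): cv2.imwrite('pics/'+n,c['img'][...,::-1])
E
python3 - <<'E'
from h import *
o=ctrl.get_obs(); print(o)
for n in('top','scene'):
    c=cam(n); save(c,n+'1.png'); print(n,c['fovy'],c['E'].round(3).tolist()); np.savez(n+'1.npz',**c)
E
```

```text
{'time_s': 0.0, 'q': array([-1.42332345e+00,  1.81561636e-01,  1.60801853e+00,  6.93481476e-06,
        1.35379059e+00, -2.06287169e-01]), 'dq': array([-0.00027194,  0.00046225, -0.00206432, -0.00081117, -0.00111356,
       -0.00076081]), 'joint_efforts': array([-6.16529087e-04, -4.44875050e+01, -3.51336944e+01, -3.83284432e-04,
        9.01744352e-03, -1.23456029e-06]), 'eef_pos': array([ 0.19914407, -0.53886668,  0.25536745]), 'eef_rot': array([-8.88570149e-04,  9.84397214e-01,  1.75958329e-01,  2.95247310e-05]), 'wrist_force': array([-0.05548694, -0.44743235,  0.21704409]), 'torque': array([-0.00335595, -0.02053405, -0.02810768]), 'grasp_force': 0.0, 'opening': 1.0033002600278347}
top 42.48055607336717 [[-0.011, -0.973, 0.229, 0.203], [-1.0, 0.012, 0.002, 0.006], [-0.004, -0.229, -0.974, 1.668], [0.0, 0.0, 0.0, 1.0]]
scene 47.4955949754589 [[-0.792, 0.441, -0.422, 1.029], [0.61, 0.562, -0.558, 0.637], [-0.009, -0.699, -0.715, 0.868], [0.0, 0.0, 0.0, 1.0]]
```

View pics/top1.png

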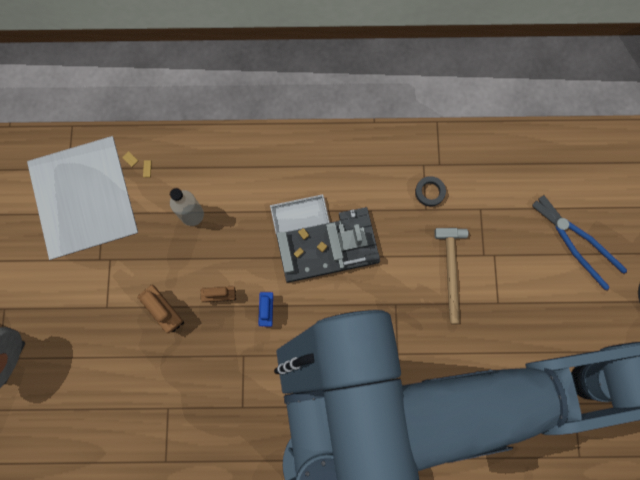

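View pics/scene1.png

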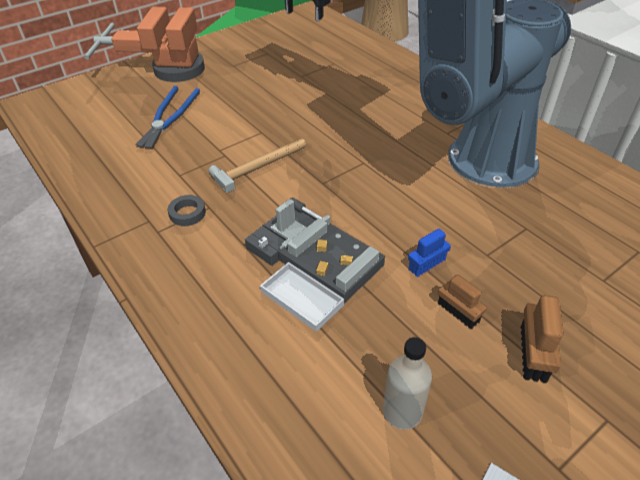

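The brush is the smaller brown one: top (218,293), scene (461,300). The fixture is at top (325,240), with the brass offcuts at (304,234), (322,247), (299,253) and the index block near (352,214).

Run:
```python
from h import *
for n,boxes in (('top',{'brush':(195,280,245,308),'fix':(265,190,385,285)}),('scene',{'brush':(430,268,492,332),'fix':(240,190,390,335)})):
    c=dict(np.load(n+'1.npz')); P=cloud(c); hsv=cv2.cvtColor(c['img'],cv2.COLOR_RGB2HSV)
    def sub(b): x0,y0,x1,y1=boxes[b]; return P[y0:y1,x0:x1].reshape(-1,3),hsv[y0:y1,x0:x1].reshape(-1,3),c['img'][y0:y1,x0:x1].reshape(-1,3)
    def rect(Q,l):
        if len(Q)<8: print(n,l,len(Q));return
        r=cv2.minAreaRect((Q[:,:2]*1000).astype(np.float32)); print(n,l,len(Q),np.round(r[0],1),np.round(r[1],1),round(r[2],1),'z',np.median(Q[:,2]).round(4))
    Q,H,_=sub('brush')
    rect(Q[Q[:,2]>.07],'ridge'); rect(Q[(Q[:,2]>.038)&(Q[:,2]<.055)],'back')
    Q,H,C=sub('fix')
    rect(Q[(Q[:,2]>.025)&(Q[:,2]<.040)],'base'); rect(Q[(Q[:,2]>.053)&(Q[:,2]<.068)],'jaws'); rect(Q[Q[:,2]>.09],'handle')
    x0,y0,x1,y1=boxes['fix']; m=cv2.inRange(hsv[y0:y1,x0:x1],(12,110,110),(32,255,255))
    m[(P[y0:y1,x0:x1,2]<.025)]=0
    k,L,S,_=cv2.connectedComponentsWithStats(m)
    for i in range(1,k):
        if S[i,4]>15: rect(P[y0:y1,x0:x1][L==i],'offcut')
```

```text
top ridge 220 [432.6 283.5] [24.2 58.7] 3.9 z 0.0844
top back 211 [432.7 283.7] [37.7 89.1] 3.1 z 0.046
top base 3251 [597.9  -0.8] [219.3 260.5] 11.5 z 0.0323
top jaws 767 [554.6  -8.9] [122.  257.9] 9.4 z 0.0593
top handle 94 [580.7 -87.7] [44.3 14.4] 11.5 z 0.1011
top offcut 57 [594.9  56.1] [22.4 19.8] 38.8 z 0.0461
top offcut 52 [558.7   5.7] [18.8 21.8] 49.5 z 0.047
top offcut 47 [542.9  69.2] [15.4 26.1] 53.7 z 0.0459
scene ridge 428 [436.6 283.9] [25.8 59.3] 3.0 z 0.0823
scene back 500 [436.7 283.4] [38.3 90.6] 4.8 z 0.0447
scene base 3861 [569.7  -8.7] [157.7 266.7] 13.3 z 0.0312
scene jaws 1158 [556.8  -7.5] [122.7 254.1] 9.5 z 0.0586
scene handle 150 [584.7 -89. ] [45.6 16.5] 9.8 z 0.0993
scene offcut 108 [ 5.552e+02 -5.000e-01] [39.4 19.1] 53.2 z nan
scene offcut 96 [539.7  63.8] [32.  20.9] 46.7 z nan
scene offcut 128 [592.5  50.1] [42.3 22.7] 38.3 z 0.0445
```

```bash
cat >> h.py <<'E'
from scipy.spatial.transform import Rotation as Ro
def go(*targets):
    "targets (x,y,z,yaw_deg of tool x), tool down; prints shift and turn in current tool axes"
    o=ctrl.get_obs(); q=o['eef_rot']; R=Ro.from_quat([q[1],q[2],q[3],q[0]])
    print('t',round(o['time_s'],2),'pos',o['eef_pos'].round(4),'yaw',np.degrees(np.arctan2(*R.as_matrix()[[1,0],0])).round(2),'op',round(o['opening'],3),'gf',round(float(o['grasp_force']),1),'F',o['wrist_force'].round(1))
    for x,y,z,w in targets:
        T=Ro.from_euler('z',w,degrees=True)*Ro.from_euler('x',180,degrees=True)
        print(R.inv().apply(np.array([x,y,z])-o['eef_pos']).round(4),(R.inv()*T).as_rotvec(degrees=True).round(2))
# fixture estimate
W=np.radians(11.4); FO=np.array([.5555,.0397])
def fx(x,y): return FO+np.array([np.cos(W)*x-np.sin(W)*y,np.sin(W)*x+np.cos(W)*y])
E
python3 - <<'E'
from h import *
go((.42,-.15,.28,93.5),(.434,.2835,.2,93.5))
E
```

```text
t 0.1 pos [ 0.1992 -0.5389  0.2555] yaw 20.27 op 1.002 gf 0.0 F [0.2 1.  0.5]
[ 0.3419 -0.2883 -0.024 ] [-7.000e-02 -7.000e-02 -7.323e+01]
[ 0.5052 -0.69    0.0567] [-7.000e-02 -7.000e-02 -7.323e+01]
```

{"fn": "servo_tool", "kwargs": {
  "series": "-1 0.342 -0.288 -0.024 0 0 -73.2;-1 0.342 -0.288 -0.024 0 0 -73.2;-1 0.342 -0.288 -0.024 0 0 -73.2;-1 0.342 -0.288 -0.024 0 0 -73.2;-1 0.342 -0.288 -0.024 0 0 -73.2;-1 0.342 -0.288 -0.024 0 0 -73.2;-1 0.342 -0.288 -0.024 0 0 -73.2;-1 0.342 -0.288 -0.024 0 0 -73.2;-1 0.342 -0.288 -0.024 0 0 -73.2;-1 0.342 -0.288 -0.024 0 0 -73.2;-1 0.342 -0.288 -0.024 0 0 -73.2;-1 0.342 -0.288 -0.024 0 0 -73.2"
}}

```text
time_s: 1.1
eef_pos: [0.422, -0.146, 0.2805]
eef_rot: [-0.0, 0.683, 0.731, 0.001]
wrist_force: [-0.2, -0.8, -0.6]
opening: 1.0
grasp_force: 0.0
```

Run:
```python
from h import *
print(ctrl.get_obs()['q'].round(3))
go((.434,.2835,.2,93.5))
```

```text
[-0.602 -0.141  1.885  0.002  1.398 -0.67 ]
t 1.1 pos [ 0.422  -0.146   0.2805] yaw 93.89 op 1.0 gf 0.0 F [-0.2 -0.8 -0.6]
[0.4276 0.041  0.0813] [ 0.08 -0.1   0.39]
```

{"fn": "servo_tool", "kwargs": {
  "series": "-1 0.427 0.041 0.08 0 0 0.4;-1 0.427 0.041 0.08 0 0 0.4;-1 0.427 0.041 0.08 0 0 0.4;-1 0.427 0.041 0.08 0 0 0.4;-1 0.427 0.041 0.08 0 0 0.4;-1 0.427 0.041 0.08 0 0 0.4;-1 0.427 0.041 0.08 0 0 0.4;-1 0.427 0.041 0.08 0 0 0.4;-1 0.427 0.041 0.08 0 0 0.4;-1 0.427 0.041 0.08 0 0 0.4;-1 0.427 0.041 0.08 0 0 0.4;-1 0.427 0.041 0.08 0 0 0.4"
}}

```text
time_s: 2.1
eef_pos: [0.4343, 0.281, 0.1988]
eef_rot: [-0.001, 0.687, 0.727, -0.001]
wrist_force: [0.1, -0.4, -0.8]
opening: 0.999
grasp_force: 0.0
```

Run:
```python
from h import *
go((.434,.2835,.076,93.5))
c=cam('wrist'); save(c,'w1.png'); P=cloud(c).reshape(-1,3); 
near=(abs(P[:,0]-.434)<.08)&(abs(P[:,1]-.2835)<.08)
for lo,hi in((.07,.095),(.038,.055)):
    Q=P[near&(P[:,2]>lo)&(P[:,2]<hi)]
    if len(Q)>8: r=cv2.minAreaRect((Q[:,:2]*1000).astype(np.float32)); print(len(Q),np.round(r[0],1),np.round(r[1],1),round(r[2],1),np.median(Q[:,2]),np.median(Q,0).round(4))
```

```text
t 2.1 pos [0.4343 0.281  0.1988] yaw 93.28 op 0.999 gf 0.0 F [ 0.1 -0.4 -0.8]
[0.0025 0.0002 0.1228] [-0.13 -0.02 -0.22]
3679 [434.  282.5] [24.  58.7] 3.4 0.08313566711001785 [0.4339 0.2852 0.0831]
2696 [434.  281.9] [36.  89.4] 3.5 0.04447154847240831 [0.4322 0.3107 0.0445]
```

View pics/w1.png

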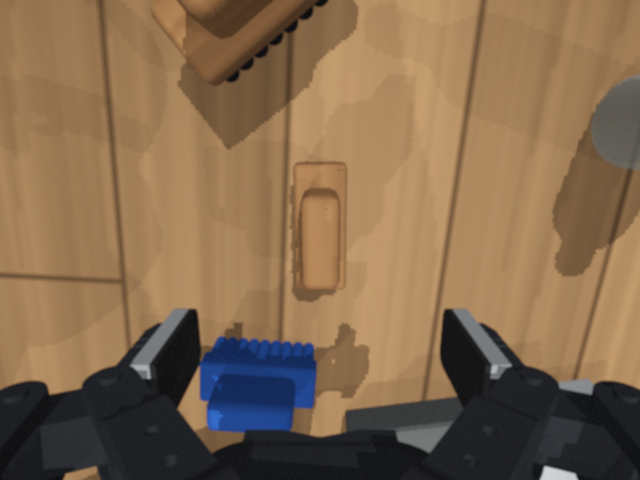

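The brush is centred below the tool at (320,230). Its ridge measures 24 × 59 mm at z ≈ 84 mm, as specified, so I'm descending and gripping.

{"fn": "servo_tool", "kwargs": {
  "series": "-1 0.001 0 0.04 0 0 0;-1 0.001 0 0.08 0 0 0;-1 0.001 0 0.105 0 0 0;-1 0.001 0 0.119 0 0 0;-1 0.001 0 0.121 0 0 0;1 0.001 0 0.121 0 0 0;1 0.001 0 0.121 0 0 0;1 0.001 0 0.121 0 0 0;1 0.001 0 0.121 0 0 0;1 0.001 0 0.121 0 0 0;1 0.001 0 0.121 0 0 0;1 0.001 0 0.121 0 0 0"
}}

```text
time_s: 3.15
eef_pos: [0.436, 0.2791, 0.0804]
eef_rot: [0.001, 0.688, 0.726, 0.001]
wrist_force: [-0.9, -1.2, 6.8]
opening: 0.27
grasp_force: 61.3
```

Run:
```python
from h import *
a=fx(-110,-1)
go((.434,.282,.22,93.4),(a[0],a[1],.20,101.4)); print(a)
```

```text
t 3.15 pos [0.436  0.2791 0.0804] yaw 93.08 op 0.27 gf 61.3 F [-0.9 -1.2  6.8]
[ 0.003  -0.0016 -0.1396] [ 0.1  -0.02 -0.32]
[ -17.1532 -108.5906   -0.3209] [ 0.1  -0.01 -8.32]
[-107.07667187  -22.68287862]
```

{"fn": "servo_tool", "kwargs": {
  "series": "1 0.003 -0.001 -0.03 0 0 0;1 0.003 -0.001 -0.07 0 0 0;1 0.003 -0.001 -0.11 0 0 0;1 0.003 -0.001 -0.14 0 0 0;1 0.003 -0.001 -0.145 0 0 0;1 0.003 -0.001 -0.145 0 0 0"
}}

```text
time_s: 3.65
eef_pos: [0.4355, 0.2825, 0.227]
eef_rot: [0.001, 0.688, 0.726, 0.003]
wrist_force: [-0.6, 0.0, -1.8]
opening: 0.269
grasp_force: 60.4
```

```bash
sed -i 's/^def fx.*/def fx(x,y): x,y=x\/1e3,y\/1e3; return FO+np.array([np.cos(W)*x-np.sin(W)*y,np.sin(W)*x+np.cos(W)*y])/' h.py
python3 - <<'E'
from h import *
a=fx(-95,-1); print(a)
go((a[0],a[1],.20,101.4))
c=cam('scene'); P=cloud(c); o=ctrl.get_obs()['eef_pos']
hsv=cv2.cvtColor(c['img'],cv2.COLOR_RGB2HSV)
m=(abs(P[...,0]-o[0])<.03)&(abs(P[...,1]-o[1])<.06)&(P[...,2]<o[2]-.02)&(P[...,2]>.08)
print(m.sum(),np.nanpercentile(P[m],[1,50,99],axis=0).round(4)); 
blk=m&(hsv[...,2]<60); print('bristle z',np.nanpercentile(P[blk],[1,99],axis=0).round(4))
E
```

```text
[0.4625719  0.01994228]
t 3.65 pos [0.4355 0.2825 0.227 ] yaw 93.09 op 0.269 gf 60.4 F [-0.6  0.  -1.8]
[-0.2637  0.0128  0.0266] [ 0.31 -0.07 -8.31]
1337 [[0.4205 0.2438 0.1463]
 [0.4501 0.2985 0.1829]
 [0.4571 0.3311 0.2035]]
bristle z [[0.4269 0.2483 0.1485]
 [0.4551 0.3291 0.1751]]
```

{"fn": "servo_tool", "kwargs": {
  "series": "1 -0.02 0.001 0.003 0 0 -0.6;1 -0.055 0.003 0.005 0 0 -1.7;1 -0.095 0.005 0.01 0 0 -3;1 -0.135 0.006 0.013 0 0 -4.2;1 -0.175 0.009 0.018 0 0 -5.5;1 -0.21 0.011 0.022 0 0 -6.6;1 -0.24 0.012 0.025 0 0 -7.6;1 -0.258 0.013 0.026 0.2 0 -8.2;1 -0.264 0.013 0.027 0.2 0 -8.3;1 -0.264 0.013 0.027 0.2 0 -8.3;1 -0.264 0.013 0.027 0.2 0 -8.3"
}}

```text
time_s: 4.62
eef_pos: [0.4602, 0.0195, 0.1957]
eef_rot: [-0.003, 0.634, 0.773, -0.002]
wrist_force: [0.3, 0.3, -1.6]
opening: 0.274
grasp_force: 60.4
```

Run:
```python
from h import *
a=fx(-95,-1);b=fx(-60,-1);d=fx(62,-1)
go(*[(*p,.115,101.4) for p in(a,b,d)])
c=cam('wrist'); save(c,'w2.png'); P=cloud(c)
m=P[...,2]>.09
Q=P[m&(P[...,2]<.11)&(P[...,1]<-.05)]
if len(Q)>9: print('handle',cv2.minAreaRect((Q[:,:2]*1000).astype(np.float32)))
hsv=cv2.cvtColor(c['img'],cv2.COLOR_RGB2HSV)
k=cv2.inRange(hsv,(12,110,110),(32,255,255)); k[~((P[...,2]>.025)&(P[...,2]<.06))]=0
n,L,S,_=cv2.connectedComponentsWithStats(k)
Ri=np.array([[np.cos(W),np.sin(W)],[-np.sin(W),np.cos(W)]])
for i in range(1,n):
    if S[i,4]>60:
        q=P[L==i][:,:2]; f=(q-FO)@Ri.T*1000; print(S[i,:5],np.percentile(f,[1,50,99],axis=0).round(1).tolist())
```

```text
t 4.62 pos [0.4602 0.0195 0.1957] yaw 101.31 op 0.274 gf 60.4 F [ 0.3  0.3 -1.6]
[-0.0002  0.0029  0.0807] [-0.35 -0.12 -0.08]
[-0.0002  0.0379  0.0805] [-0.35 -0.12 -0.08]
[-0.      0.1599  0.0797] [-0.35 -0.12 -0.08]
handle ((583.1802368164062, -89.78734588623047), (41.78743362426758, 10.415142059326172), 18.21874237060547)
[439 167  36  41 866] [[-17.8, 17.0], [-7.8, 30.2], [3.5, 41.9]]
[ 500  201   48   39 1220] [[27.0, -5.2], [40.0, 7.7], [54.0, 18.6]]
[431 257  42  41 982] [[-17.5, -48.3], [-6.1, -33.0], [7.4, -22.0]]
```

View pics/w2.png

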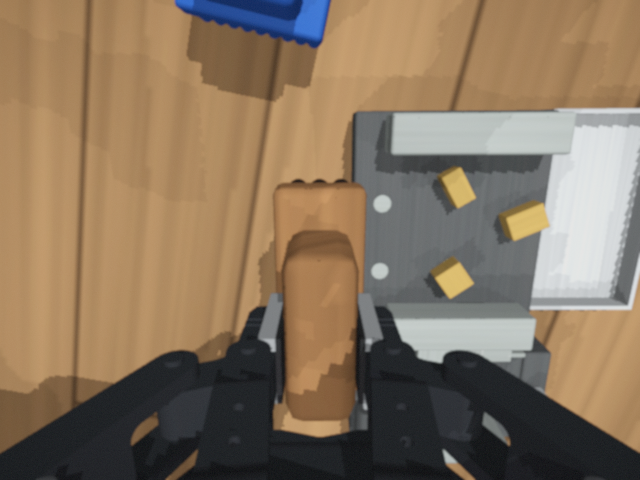

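Picture w2: the brush hangs straight at (320,300). The offcuts are at (457,188), (524,221) and (452,278), within fixture y −48…42. I'll go down at the near edge, shifted slightly to −y, and enter the channel.

{"fn": "servo_tool", "kwargs": {
  "series": "1 -0.005 0.003 0.025 -0.3 0 0;1 -0.005 0.003 0.055 -0.3 0 0;1 -0.005 0.003 0.075 -0.3 0 0;1 -0.005 0.003 0.08 -0.3 0 0;1 -0.005 0.003 0.08 -0.3 0 0;1 -0.005 0.01 0.08 -0.3 0 0;1 -0.005 0.02 0.08 -0.3 0 0;1 -0.005 0.03 0.08 -0.3 0 0;1 -0.005 0.04 0.08 -0.3 0 0;1 -0.005 0.045 0.08 -0.3 0 0;1 -0.005 0.048 0.08 -0.3 0 0;1 -0.005 0.048 0.08 -0.3 0 0"
}}

```text
time_s: 5.67
eef_pos: [0.5099, 0.0236, 0.1173]
eef_rot: [0.001, 0.633, 0.774, 0.001]
wrist_force: [0.4, -0.1, -1.1]
opening: 0.271
grasp_force: 60.4
```

Run:
```python
from h import *
go(*[(*fx(x,-6),.1145,101.4) for x in(0,45,64)])
```

```text
t 5.67 pos [0.5099 0.0236 0.1173] yaw 101.39 op 0.271 gf 60.4 F [ 0.4 -0.1 -1.1]
[0.0008 0.0479 0.0029] [ 0.13 -0.01 -0.01]
[0.0008 0.0929 0.003 ] [ 0.13 -0.01 -0.01]
[0.0008 0.1119 0.003 ] [ 0.13 -0.01 -0.01]
```

{"fn": "servo_tool", "kwargs": {
  "series": "1 0 0.005 0.002 0 0 0;1 0 0.01 0.002 0 0 0;1 0 0.015 0.002 0 0 0;1 0 0.02 0.002 0 0 0;1 0 0.025 0.002 0 0 0;1 0 0.03 0.002 0 0 0;1 0 0.035 0.002 0 0 0;1 0 0.04 0.002 0 0 0;1 0 0.045 0.002 0 0 0;1 0 0.05 0.002 0 0 0;1 0 0.054 0.002 0 0 0;1 0 0.058 0.002 0 0 0"
}}

```text
time_s: 6.67
eef_pos: [0.5663, 0.035, 0.1152]
eef_rot: [0.0, 0.634, 0.774, 0.001]
wrist_force: [-1.1, -0.5, -1.2]
opening: 0.27
grasp_force: 60.5
```

Run:
```python
from h import *
go(*[(*fx(x,-6),.1145,101.4) for x in(45,64)])
```

```text
t 6.67 pos [0.5663 0.035  0.1152] yaw 101.37 op 0.27 gf 60.5 F [-1.1 -0.5 -1.2]
[0.0008 0.0353 0.0008] [ 0.09 -0.01 -0.03]
[0.0008 0.0543 0.0008] [ 0.09 -0.01 -0.03]
```

{"fn": "servo_tool", "kwargs": {
  "series": "1 0 0.005 0 0 0 0;1 0 0.01 0 0 0 0;1 0 0.015 0 0 0 0;1 0 0.02 0 0 0 0;1 0 0.025 0 0 0 0;1 0 0.03 0 0 0 0;1 0 0.035 0 0 0 0;1 0 0.04 0 0 0 0;1 0 0.045 0 0 0 0;1 0 0.049 0 0 0 0;1 0 0.053 0 0 0 0;1 0 0.056 0 0 0 0"
}}

```text
time_s: 7.67
eef_pos: [0.6213, 0.0461, 0.1153]
eef_rot: [0.001, 0.634, 0.774, 0.001]
wrist_force: [-0.2, -0.2, -0.6]
opening: 0.272
grasp_force: 60.4
```

Run:
```python
from h import *
go(*[(*fx(x,-6),.1145,101.4) for x in(64,)])
c=cam('scene'); cv2.imwrite('pics/s2.png',cv2.resize(c['img'][160:360,200:460,::-1],(780,600)))
```

```text
t 7.67 pos [0.6213 0.0461 0.1153] yaw 101.37 op 0.272 gf 60.4 F [-0.2 -0.2 -0.6]
[ 0.0008 -0.0017  0.0008] [ 0.11 -0.01 -0.03]
```

View pics/s2.png

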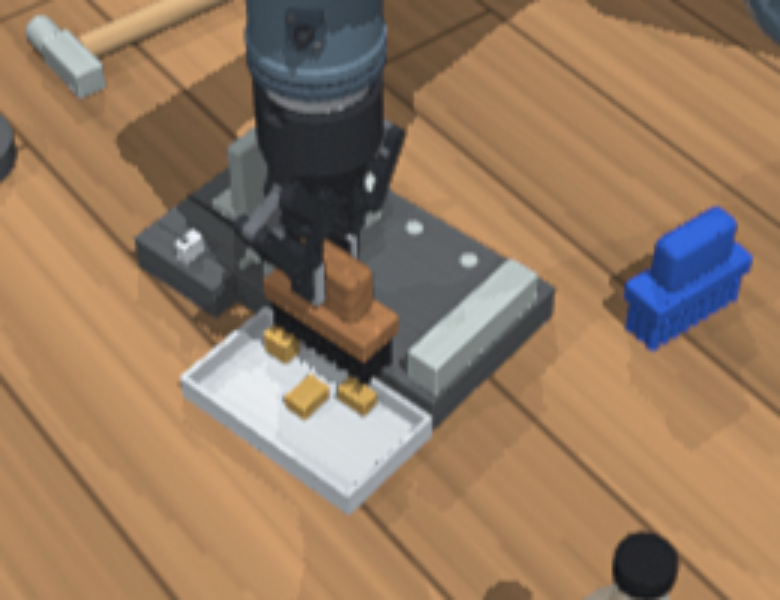

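All three offcuts appear in the tray, at (280,345), (307,396) and (357,396). I'll lift straight up and measure them.

{"fn": "servo_tool", "kwargs": {
  "series": "1 0 0 -0.01 0 0 0;1 0 0 -0.035 0 0 0;1 0 0 -0.07 0 0 0;1 0 0 -0.1 0 0 0;1 0 0 -0.115 0 0 0;1 0 0 -0.12 0 0 0;1 0 0 -0.12 0 0 0"
}}

```text
time_s: 8.3
eef_pos: [0.6213, 0.0458, 0.2377]
eef_rot: [0.002, 0.634, 0.774, 0.002]
wrist_force: [0.4, 0.4, -1.3]
opening: 0.276
grasp_force: 60.5
```

```bash
cat >> h.py <<'E'
Ri=np.array([[np.cos(W),np.sin(W)],[-np.sin(W),np.cos(W)]])
def offc(c):
    P=cloud(c); k=cv2.inRange(cv2.cvtColor(c['img'],cv2.COLOR_RGB2HSV),(12,110,110),(32,255,255))
    F=(P[...,:2]-FO)@Ri.T*1000
    k[~((P[...,2]<.06)&(F[...,0]>-70)&(F[...,0]<160)&(abs(F[...,1])<100)&(P[...,2]>.006))]=0
    n,L,S,_=cv2.connectedComponentsWithStats(k)
    for i in range(1,n):
        if S[i,4]>12: print('offcut',S[i].tolist(),np.median(F[L==i],0).round(1),'z',np.percentile(P[L==i][:,2],[5,50,95]).round(4))
E
python3 - <<'E'
from h import *
go((.47,.20,.23,97),(.434,.28,.20,93.5))
offc(cam('scene'))
E
```

```text
t 8.3 pos [0.6213 0.0458 0.2377] yaw 101.37 op 0.276 gf 60.5 F [ 0.4  0.4 -1.3]
[ 0.181  -0.118   0.0069] [0.3  0.04 4.37]
[ 0.2665 -0.1377  0.0367] [0.3  0.03 7.87]
offcut [288, 268, 12, 13, 104] [ 79.2 -38.8] z [0.0082 0.0199 0.0237]
offcut [295, 285, 14, 14, 118] [100.9   3.5] z [0.0097 0.0157 0.019 ]
offcut [313, 286, 12, 12, 91] [78.5 28.3] z [0.0093 0.0154 0.0187]
```

{"fn": "servo_tool", "kwargs": {
  "series": "1 0.01 -0.005 0 0 0 0.3;1 0.035 -0.018 0 0 0 1;1 0.07 -0.036 0.005 0 0 2;1 0.105 -0.055 0.01 0 0 3;1 0.14 -0.072 0.015 0 0 4;1 0.175 -0.09 0.02 0 0 5;1 0.21 -0.108 0.025 0 0 6;1 0.238 -0.123 0.03 0 0 7;1 0.256 -0.133 0.034 0.2 0 7.7;1 0.264 -0.137 0.036 0.2 0 7.9;1 0.266 -0.138 0.036 0.2 0 7.9;1 0.266 -0.138 0.036 0.2 0 7.9"
}}

```text
time_s: 9.35
eef_pos: [0.4321, 0.2796, 0.1982]
eef_rot: [-0.001, 0.685, 0.729, -0.001]
wrist_force: [0.3, -0.7, -0.2]
opening: 0.271
grasp_force: 60.5
```

Run:
```python
from h import *
go((.434,.28,.0805,93.5))
```

```text
t 9.35 pos [0.4321 0.2796 0.1982] yaw 93.55 op 0.271 gf 60.5 F [ 0.3 -0.7 -0.2]
[0.0004 0.0024 0.1177] [-0.2   0.03  0.05]
```

{"fn": "servo_tool", "kwargs": {
  "series": "1 0 0 0.03 0 0 0;1 0 0 0.065 0 0 0;1 0 0 0.09 0 0 0;1 0 0 0.105 0 0 0;1 0 0 0.111 0 0 0;1 0 0 0.114 0 0 0;1 0 0 0.116 0 0 0;1 0 0 0.117 0 0 0;1 0 0 0.118 0 0 0;1 0 0 0.118 0 0 0"
}}

```text
time_s: 10.18
eef_pos: [0.4334, 0.2797, 0.082]
eef_rot: [-0.0, 0.685, 0.728, 0.0]
wrist_force: [0.3, -0.1, -1.4]
opening: 0.274
grasp_force: 60.5
```

{"fn": "servo_tool", "kwargs": {
  "series": "1 0 0 0.001 0 0 0;1 0 0 0.002 0 0 0;1 0 0 0.002 0 0 0;1 0 0 0.002 0 0 0"
}}

```text
time_s: 10.52
eef_pos: [0.4333, 0.2797, 0.0805]
eef_rot: [-0.0, 0.685, 0.728, 0.0]
wrist_force: [-2.4, -2.6, 7.3]
opening: 0.271
grasp_force: 61.5
```

Contact with the bench (+7 N). I'll release, wait, and rise.

{"fn": "servo_tool", "kwargs": {
  "series": "0.2 0 0 0 0 0 0;0 0 0 0 0 0 0;-0.4 0 0 0 0 0 0;-1 0 0 0 0 0 0;-1 0 0 0 0 0 0;-1 0 0 0 0 0 0;-1 0 0 0 0 0 0;-1 0 0 -0.02 0 0 0;-1 0 0 -0.055 0 0 0;-1 0 0 -0.095 0 0 0;-1 0 0 -0.13 0 0 0;-1 0 0 -0.14 0 0 0"
}}

```text
time_s: 11.52
eef_pos: [0.4357, 0.2806, 0.2254]
eef_rot: [0.001, 0.685, 0.728, 0.004]
wrist_force: [-0.1, 0.7, 0.3]
opening: 0.997
grasp_force: 0.0
```

Run:
```python
from h import *
h=fx(0,-130); print(h)
go((*h,.25,11.4))
c=cam('scene'); P=cloud(c); Q=P[(abs(P[...,0]-.434)<.07)&(abs(P[...,1]-.28)<.07)]
for lo,hi in((.07,.1),(.038,.055)):
    q=Q[(Q[:,2]>lo)&(Q[:,2]<hi)]; print(len(q),cv2.minAreaRect((q[:,:2]*1000).astype(np.float32)),np.median(q[:,2]))
```

```text
[ 0.58119545 -0.08773525]
t 11.52 pos [0.4357 0.2806 0.2254] yaw 93.48 op 0.997 gf 0.0 F [-0.1  0.7  0.3]
[-0.3764  0.1231 -0.0248] [ 0.22 -0.43 82.08]
428 ((435.6463317871094, 284.61627197265625), (26.570812225341797, 58.58619689941406), 3.6169769763946533) 0.08243492973228961
507 ((435.4417419433594, 283.7234802246094), (38.61742401123047, 90.045166015625), 4.394639492034912) 0.04478340181765783
```

{"fn": "servo_tool", "kwargs": {
  "series": "-1 -0.376 0.123 -0.025 0.2 -0.4 82.1;-1 -0.376 0.123 -0.025 0.2 -0.4 82.1;-1 -0.376 0.123 -0.025 0.2 -0.4 82.1;-1 -0.376 0.123 -0.025 0.2 -0.4 82.1;-1 -0.376 0.123 -0.025 0.2 -0.4 82.1;-1 -0.376 0.123 -0.025 0.2 -0.4 82.1;-1 -0.376 0.123 -0.025 0.2 -0.4 82.1;-1 -0.376 0.123 -0.025 0.2 -0.4 82.1;-1 -0.376 0.123 -0.025 0.2 -0.4 82.1;-1 -0.376 0.123 -0.025 0.2 -0.4 82.1;-1 -0.376 0.123 -0.025 0.2 -0.4 82.1;-1 -0.376 0.123 -0.025 0.2 -0.4 82.1"
}}

```text
time_s: 12.57
eef_pos: [0.5781, -0.0902, 0.2415]
eef_rot: [0.0, 0.996, 0.094, -0.006]
wrist_force: [-0.9, 0.4, -0.5]
opening: 1.0
grasp_force: 0.0
```

Run:
```python
from h import *
h=fx(0,-130)
go((*h,.25,11.4))
c=cam('wrist'); save(c,'w3.png'); np.savez('w3.npz',**c); P=cloud(c)
Q=P[(P[...,2]>.09)&(P[...,2]<.115)&(abs(P[...,0]-h[0])<.05)&(abs(P[...,1]-h[1])<.05)]
print('handle',len(Q),cv2.minAreaRect((Q[:,:2]*1000).astype(np.float32)),np.median(Q[:,2]))
```

```text
t 12.57 pos [ 0.5781 -0.0902  0.2415] yaw 10.82 op 1.0 gf 0.0 F [-0.9  0.4 -0.5]
[ 0.0034 -0.0019 -0.0085] [-0.01  0.64 -0.58]
handle 1403 ((583.4819946289062, -90.55158233642578), (44.03772735595703, 14.041647911071777), 11.705513000488281) 0.10037707785567102
```

View pics/w3.png

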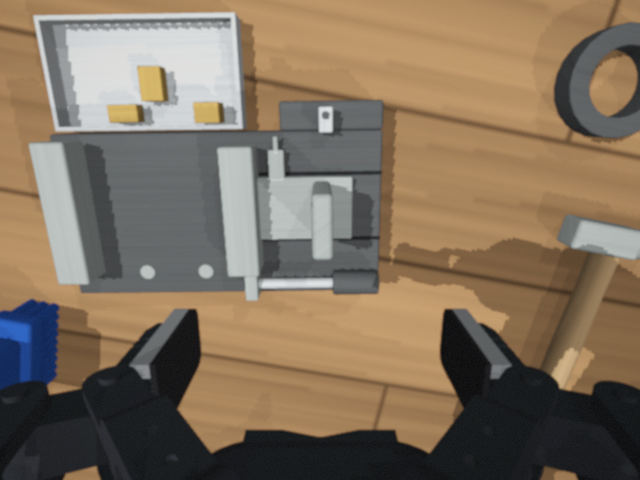

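Picture w3: the handle is at (321,218), the pointer tip at (276,138), and the index block at (326,118). The offcuts lie in the tray. Next I measure the pointer-to-index distance along fixture y.

```bash
sed -i 's/W=np.radians(11.4)/W=np.radians(11.6)/' h.py
python3 - <<'E'
from h import *
c=dict(np.load('w3.npz'))
c['E'][:3,3]; P=cloud(c); F=(P[...,:2]-FO)@Ri.T*1000; z=P[...,2]*1000
m=np.zeros((480,640),bool); m[98:140,308:345]=1
k=m&(z>43)&(z<54); print('index',k.sum(),np.percentile(F[k],[2,50,98],axis=0).round(1).tolist(),np.median(z[k]),cv2.minAreaRect(F[k].astype(np.float32)))
v,u=np.nonzero(k); print('px',u.min(),u.max(),v.min(),v.max())
m[:]=0; m[132:150,265:290]=1
g=c['img'].mean(-1)
for r in range(134,150,2): print(r,[int(a) for a in g[r,268:286]],z[r,268:286:3].round(0))
# cross check by rays
f=lambda u,v,h:((ray(c,u,v,h)[:2]-FO)@Ri.T*1000).round(1)
print(f(276,139,.040),f(326,115,.048))
t=dict(np.load('top1.npz')); P=cloud(t); F=(P[...,:2]-FO)@Ri.T*1000; z=P[...,2]*1000
k=(z>42)&(z<56)&(F[...,0]>57)&(F[...,0]<82)&(F[...,1]>-155)&(F[...,1]<-105); print('top index',k.sum(),F[k].mean(0).round(1))
h=(z>92)&(z<110)&(abs(F[...,1]+130)<25)&(abs(F[...,0])<40); print('top handle',F[h].mean(0).round(1))
E
```

```text
index 357 [[60.1, -141.3], [69.1, -136.8], [77.5, -131.8]] 46.826890570840995 ((68.78321838378906, -136.5758819580078), (9.592134475708008, 17.578088760375977), 89.35118865966797)
px 318 331 106 131
134 [97, 95, 97, 95, 96, 97, 97, 97, 98, 97, 96, 96, 96, 99, 100, 102, 105, 105] [31. 30. 32. 31. 32. 31.]
136 [100, 99, 99, 102, 115, 132, 140, 138, 126, 108, 97, 98, 99, 99, 99, 101, 102, 105] [30. 31. 37. 30. 31. 30.]
138 [100, 99, 99, 109, 135, 165, 178, 177, 160, 126, 99, 96, 95, 89, 85, 87, 93, 99] [31. 30. 40. 29. 32. 30.]
140 [99, 97, 99, 107, 135, 165, 181, 180, 163, 127, 91, 79, 74, 69, 69, 80, 94, 98] [30. 31. 38. 31. 30. 30.]
142 [97, 97, 95, 102, 128, 161, 179, 180, 163, 128, 88, 66, 62, 61, 68, 82, 93, 96] [30. 31. 40. 30. 32. 31.]
144 [97, 95, 94, 101, 125, 160, 179, 182, 170, 137, 95, 64, 62, 65, 71, 85, 95, 96] [30. 30. 40. 32. 30. 30.]
146 [97, 96, 91, 95, 120, 157, 179, 182, 169, 140, 95, 66, 61, 68, 80, 93, 98, 98] [31. 30. 38. 35. 30. 31.]
148 [93, 93, 92, 95, 118, 155, 178, 184, 174, 148, 102, 75, 70, 72, 76, 84, 90, 93] [31. 31. 40. 34. 31. 31.]
[ 54.5 -99.8] [  71.3 -137.7]
top index 27 [  66.6 -133.4]
top handle [  -1.6 -129.5]
```

Run:
```python
from h import *
go((.582,-.089,.15,11.6),(.582,-.089,.085,11.6))
```

```text
t 12.62 pos [ 0.5779 -0.0894  0.2415] yaw 10.86 op 1.001 gf 0.0 F [-0.6 -0.1  0.2]
[0.0051 0.0004 0.0914] [-0.03  0.65 -0.74]
[0.0059 0.0005 0.1564] [-0.03  0.65 -0.74]
```

{"fn": "servo_tool", "kwargs": {
  "series": "-0.05 0.005 0 0.01 0 0.3 -0.7;-0.05 0.005 0 0.03 0 0.6 -0.7;-0.05 0.005 0 0.06 0 0.6 -0.7;-0.05 0.005 0 0.08 0 0.6 -0.7;-0.05 0.005 0 0.09 0 0.6 -0.7;-0.05 0.005 0 0.09 0 0.6 -0.7;-0.05 0.005 0 0.09 0 0.6 -0.7"
}}

```text
time_s: 13.2
eef_pos: [0.5825, -0.0872, 0.1532]
eef_rot: [0.0, 0.994, 0.106, 0.0]
wrist_force: [0.2, 0.0, 0.5]
opening: 0.524
grasp_force: 0.0
```

Run:
```python
from h import *
go((.582,-.089,.086,11.6))
```

```text
t 13.2 pos [ 0.5825 -0.0872  0.1532] yaw 12.17 op 0.524 gf 0.0 F [0.2 0.  0.5]
[-0.0009  0.0016  0.0672] [ 0.03 -0.04  0.57]
```

{"fn": "servo_tool", "kwargs": {
  "series": "-0.05 0 0.001 0.02 0 0 0.5;-0.05 0 0.001 0.04 0 0 0.5;-0.05 0 0.001 0.055 0 0 0.5;-0.05 0 0.001 0.064 0 0 0.5;-0.05 0 0.001 0.067 0 0 0.5;-0.05 0 0.001 0.067 0 0 0.5;0.3 0 0.001 0.067 0 0 0.5;1 0 0.001 0.067 0 0 0.5;1 0 0.001 0.067 0 0 0.5;1 0 0.001 0.067 0 0 0.5;1 0 0.001 0.067 0 0 0.5;1 0 0.001 0.067 0 0 0.5"
}}

```text
time_s: 14.2
eef_pos: [0.5843, -0.0902, 0.0885]
eef_rot: [0.002, 0.995, 0.101, 0.002]
wrist_force: [0.8, -4.9, 1.1]
opening: 0.158
grasp_force: 59.9
```

Run:
```python
from h import *
h=fx(0,-130); p=ctrl.get_obs()['eef_pos']
d=38.3e-3*np.array([np.sin(W),-np.cos(W)])
go((*(p[:2]+d),p[2],11.6)); print(((p[:2]-FO)@Ri.T*1000).round(1))
```

```text
t 14.2 pos [ 0.5843 -0.0902  0.0885] yaw 11.55 op 0.158 gf 59.9 F [ 0.8 -4.9  1.1]
[0.     0.0383 0.0002] [ 0.23 -0.25 -0.05]
[   2.1 -133. ]
```

{"fn": "servo_tool", "kwargs": {
  "series": "1 0 0.003 0 0 0 0;1 0 0.007 0 0 0 0;1 0 0.012 0 0 0 0;1 0 0.017 0 0 0 0;1 0 0.022 0 0 0 0;1 0 0.027 0 0 0 0;1 0 0.031 0 0 0 0;1 0 0.035 0 0 0 0;1 0 0.038 0 0 0 0;1 0 0.039 0 0 0 0;1 0 0.039 0 0 0 0;1 0 0.039 0 0 0 0"
}}

```text
time_s: 15.2
eef_pos: [0.5914, -0.125, 0.0884]
eef_rot: [-0.001, 0.995, 0.101, 0.002]
wrist_force: [-2.1, 9.1, 7.8]
opening: 0.159
grasp_force: 60.9
```

```bash
cat > chk.py <<'E'
from h import *
import sys
p=ctrl.get_obs()['eef_pos']; go((*p,11.6)); f=(p[:2]-FO)@Ri.T*1000; print(f.round(1),'travel',(f[1]+133.0).round(1))
c=cam('scene'); save(c,'s'+sys.argv[1]+'.png'); P=cloud(c); F=(P[...,:2]-FO)@Ri.T*1000; z=P[...,2]*1000
offc(c)
k=(z>43)&(z<55)&(F[...,0]>52)&(F[...,0]<84)&(F[...,1]>-160)&(F[...,1]<-110); print('index',k.sum(),np.median(F[k],0).round(1))
v,u=np.nonzero(k)
if len(u):
    a,b=int(u.mean()),int(v.mean()); print(a,b); cv2.imwrite('pics/s%sc.png'%sys.argv[1],cv2.resize(c['img'][b-35:b+40,a-40:a+60,::-1],(800,600),interpolation=cv2.INTER_CUBIC))
c=cam('wrist'); save(c,'w'+sys.argv[1]+'.png')
np.savez('w'+sys.argv[1]+'.npz',**c)
E
python3 chk.py 4
```

```text
t 15.2 pos [ 0.5914 -0.125   0.0884] yaw 11.59 op 0.159 gf 60.9 F [-2.1  9.1  7.8]
[0. 0. 0.] [-0.07 -0.19 -0.01]
[   2.  -168.6] travel -35.6
offcut [288, 268, 12, 13, 106] [ 79.3 -39.3] z [0.0098 0.0194 0.0236]
offcut [295, 285, 14, 14, 117] [101.1   3.2] z [0.0097 0.0154 0.0183]
offcut [313, 286, 12, 12, 90] [78.5 27.8] z [0.0087 0.0151 0.0174]
index 40 [  71.2 -133.7]
262 240
```

View pics/w4.png

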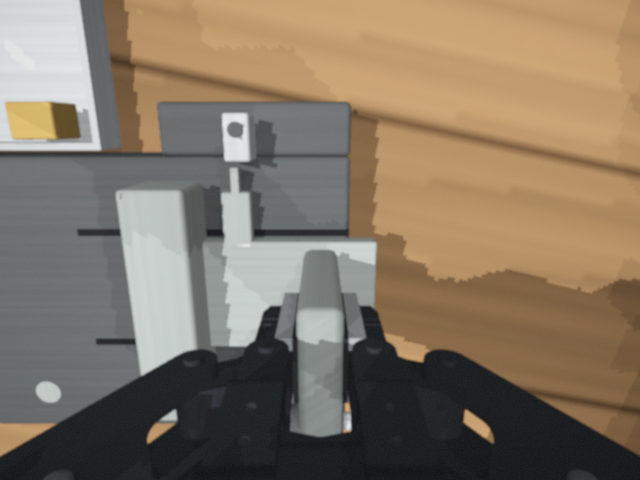

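```bash
cat > ck2.py <<'E'
from h import *
import sys
c=dict(np.load(sys.argv[1])); P=cloud(c); F=(P[...,:2]-FO)@Ri.T*1000; z=P[...,2]*1000; g=c['img'].mean(-1)
m=np.zeros((480,640),bool); m[95:165,205:270]=1
k=m&(z>42)&(z<53)&(g>130)
print('index',k.sum(),cv2.minAreaRect(F[k].astype(np.float32)),np.median(z[k]))
m[:]=0; m[168:192,220:250]=1
k=m&(z>36)&(z<44)&(g>130)
print('pointer',k.sum(),np.percentile(F[k],[3,50,97],axis=0).round(1).tolist(),np.median(z[k]))
for r in(172,178,184): u=np.arange(222,250)[g[r,222:250]>135]; print(r,u.min(),u.max(),((ray(c,u.mean(),r,.040)[:2]-FO)@Ri.T*1000).round(1))
E
python3 ck2.py w4.npz
```

```text
index 1149 ((68.257080078125, -136.82632446289062), (17.796878814697266, 10.442214965820312), 0.2421896904706955) 46.7525264196032
pointer 204 [[46.9, -135.4], [51.4, -134.0], [56.2, -132.4]] 39.15309774003399
172 229 237 [  54.7 -133.9]
178 230 238 [  52.2 -134.2]
184 230 238 [  49.8 -134.1]
```

The pointer is 2.7 mm short, and the camera and the TCP travel agree. I'll pull 3 mm more.

{"fn": "servo_tool", "kwargs": {
  "series": "1 0 0.001 0 0 0 0;1 0 0.002 0 0 0 0;1 0 0.003 0 0 0 0;1 0 0.003 0 0 0 0;1 0 0.003 0 0 0 0;1 0 0.003 0 0 0 0;1 0 0.003 0 0 0 0;1 0 0.003 0 0 0 0"
}}

```text
time_s: 15.97
eef_pos: [0.5919, -0.1277, 0.0884]
eef_rot: [-0.001, 0.995, 0.101, 0.002]
wrist_force: [-3.0, 8.7, 9.1]
opening: 0.157
grasp_force: 61.0
```

```bash
python3 chk.py 5; python3 ck2.py w5.npz
python3 - <<'E'
from h import *
c=cam('top'); P=cloud(c); Q=P[(abs(P[...,0]-.434)<.07)&(abs(P[...,1]-.28)<.07)]
q=Q[(Q[:,2]>.07)]; print('brush',len(q),cv2.minAreaRect((q[:,:2]*1000).astype(np.float32))[:2],np.median(q[:,2]) if len(q) else '')
go(); print(ctrl.get_obs()['dq'].round(4))
E
```

```text
t 15.97 pos [ 0.5919 -0.1277  0.0884] yaw 11.6 op 0.157 gf 61.0 F [-3.   8.7  9.1]
[0. 0. 0.] [-0.08 -0.18 -0.  ]
[   2.  -171.3] travel -38.3
offcut [288, 268, 12, 12, 104] [ 78.9 -39.5] z [0.01   0.0201 0.024 ]
offcut [295, 285, 14, 14, 118] [100.4   3.3] z [0.0091 0.0151 0.0186]
offcut [313, 286, 12, 12, 91] [79.1 28. ] z [0.0088 0.0153 0.0183]
index 41 [  70.3 -134.6]
263 240
index 1148 ((68.2772445678711, -136.99761962890625), (17.80980682373047, 10.242877960205078), 0.03924669325351715) 46.701340818316936
pointer 202 [[46.9, -138.1], [51.5, -136.8], [56.2, -135.2]] 39.25006627897919
172 229 237 [  54.7 -136.7]
178 230 238 [  52.2 -137. ]
184 230 238 [  49.8 -136.8]
brush 195 ((431.91162109375, 284.0205993652344), (23.878202438354492, 58.34867477416992)) 0.08390709957955056
t 16.12 pos [ 0.592  -0.1277  0.0884] yaw 11.6 op 0.16 gf 61.0 F [-2.   9.7  9.2]
[ 0.001  -0.0012  0.0008 -0.0003 -0.0001 -0.0016]
```

The pointer is at −136.8 and the index at −137.0, so they are aligned. The slide is held still, the brush is standing and the offcuts are in the tray.

```bash
python3 -c "
from bench import ctrl
print(ctrl.hand_in())"
```

```text
the job is handed in; nothing more can be done
None
```

I handed the job in at about 16 s with the gripper still holding the slide, its pointer within 0.5 mm of the index block's middle; all three offcuts are in the tray and the brush stands on the bench clear of the fixture, by my camera measurements, as the hand-in returned no verdict.

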